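Load the analyser's carry tray with sample racks

ROBOT

A 6-joint arm with a two-finger parallel gripper is mounted at the origin on the work surface. World frame = base frame: x ahead of the robot, y to its left, z up, the work surface at z = 0. Lengths are in m, angles in degrees, forces in N, time in s.
With the tool pointing down it reaches from about 0.4 to 0.825 m from the base axis. Payload 7 kg.
Tool frame: the origin (TCP) lies midway between the tips of the shut fingers; the grasp point (between the pads) lies 19 mm behind it; z points along the fingers, y is the line along which they close (so a half turn about z gives the same grasp; the last joint's range is limited). The gripper opens to 88 mm and grips with 3 to 60 N. Pads are 19 mm wide; open, the fingers measure 130 mm over their backs; the gripper's body (78 mm by 193 mm) begins 47 mm behind the grasp point.
Start: joints at [85.033, 20.546, 0.682, 0, -70.136, -16.507], TCP at [0.247, 0.628, 0.227] pointing down, gripper open.
Joint ranges: [-176.03, 176.03], [-82.01, 121.73], [-58.28, 71.71], [-173.87, 95.51], [-174.79, -0.11], [-173.66, 173.66]. Speed limits (degrees/s): [136.94, 136.94, 172.46, 180, 180, 180].

INTERFACE

Orientations are given as [roll, pitch, yaw] about the fixed x, y, z axes, in that order (R = Rz(yaw) Ry(pitch) Rx(roll)).
In Python, from plant import ctrl gives the robot as it stands.
- The arm moves only by the tool step_arm, never from a script. Its argument "rows" is a list of rows, each a list of 3 entries, a list of its own where there are three numbers: the closure, from 0 (fully open) to 1 (shut), then the shift along the world's x, y, z in mm, then the turn, a rotation vector about the world's x, y, z in rad. A call has exactly 5 rows; each row is the pose to reach, as a shift and turn from the pose commanded when the call began; what a row does not reach only later rows make up. A row lasts 1/12 s, in which the tool goes at most 41.7 mm and 7.16 degrees, less where a joint would pass 70% of its speed; a pose out of reach is approached as far as the arm can. A call with a gripper value outside its range is refused whole. The fingers move at their own pace and stop on an object; the grip force is fixed at half the most. Time passes only in rows, so rows that repeat a pose let the fingers close, or fill a call up. It gives the time, the measured TCP pose, the force, the opening and the grip force at its end, in the units of the state.
- ctrl.get_obs(): the state, without advancing time (a new reading comes with each control period).
- ctrl.snapshot(name): name is "scene" or "top"; returns the picture (384x512x3 uint8, red, green, blue); there is no depth.
- ctrl.camera_model(name): a dict with "intrinsics" (3x3 intrinsics, pixels), "distortion" ([k1, k2, p1, p2, k3] as OpenCV has them; the pictures are not rectified), "R" (3x3) and "t" (3): a world point X has camera coordinates R X + t. Camera axes: x right, y down, z forward; pixel columns grow to the right and rows downward; lengths in m; the calibration is good to about 2 mm. A picture is of the moment at which its call begins. camera_model takes no time and is no camera call.
- ctrl.close_job(): hands the job in; it is judged then, once.
The state is a dict: "clock": time; "joint_pos": joint angles; "qvel": joint speeds; "tau": joint torques, N m; "tool_pos": TCP position; "orientation": TCP orientation; "force": force on the tool from outside, world axes, zero at the start; "moment": the same for the moment, N m; "opening": finger opening in m; "gripper_force": force on a finger pad.
Only numpy, scipy, OpenCV 4.12 (cv2) and the standard library are available. Lean on these libraries where they do the work, as an engineer would, in place of code of your own. Each camera call takes 0.05 s, during which the arm holds its last target. There are 200 camera calls.

TASK

Load the carry tray for the blood analyser: stand the rack with the three squat control vials in the lane farthest from the tray's carrying handle, the full rack of five short tubes in the middle lane, and the rack with only two short tubes in the lane next to the handle. Carry each rack upright and set it flat on the floor of its lane, in the middle and lying along it, either way round. Leave the empty rack and the rack of tall tubes standing untouched where they are.

Things in the scene. Friction and masses are not known exactly. Their poses are not given: they have to be found in the camera images.
- rack_controls: a beige single-row sample rack with five square wells at 22 mm pitch along its x axis, 120 mm long (x), 24 mm wide (y), 58 mm high without its contents; its long sides are flat from 34 to 58 mm up. Origin: centre of its underside; z up; either end may lead. It holds three squat control vials with wide flat caps (21 mm across, tops 70 mm above the rack's underside) in the first, third and fifth wells. Loose, about 0.12 kg; the vials stay fast in it. It goes into lane_lead.
- rack_full: a beige single-row sample rack with five square wells at 22 mm pitch along its x axis, 120 mm long (x), 24 mm wide (y), 58 mm high without its contents; its long sides are flat from 34 to 58 mm up. Origin: centre of its underside; z up; either end may lead. It holds five short tubes, one in every well (caps 16 mm across, tops 84 mm above the underside). Loose, about 0.14 kg; the tubes stay fast in it. It goes into lane_middle.
- rack_part: a beige single-row sample rack with five square wells at 22 mm pitch along its x axis, 120 mm long (x), 24 mm wide (y), 58 mm high without its contents; its long sides are flat from 34 to 58 mm up. Origin: centre of its underside; z up; either end may lead. It holds only two short tubes (as in rack_full, tops at 84 mm), in the two wells at its -x end; the other wells are empty. Loose, about 0.11 kg; the tubes stay fast in it. It goes into lane_handle.
- rack_empty: a beige single-row sample rack with five square wells at 22 mm pitch along its x axis, 120 mm long (x), 24 mm wide (y), 58 mm high without its contents; its long sides are flat from 34 to 58 mm up. Origin: centre of its underside; z up; either end may lead. It holds nothing. A look-alike that stays where it stands.
- rack_tall: a beige single-row sample rack with five square wells at 22 mm pitch along its x axis, 120 mm long (x), 24 mm wide (y), 58 mm high without its contents; its long sides are flat from 34 to 58 mm up. Origin: centre of its underside; z up; either end may lead. It holds five tall tubes, one in every well (caps 19 mm across, tops 112 mm above the underside). A look-alike that stays where it stands.
- tray: The fixed grey carry tray, 160 mm (its x) by 184 mm (its y), rim 18 mm high, with three white lanes side by side along its y, each running along its x. A black D-shaped carrying handle sticks out 40 mm beyond its +y end (32 mm high); two steel docking pins, no rim and no handle are at its -y end. It lies on the bench turned any way round. Origin: centre of its underside.
- lane_lead: The lane farthest from the carrying handle (at the docking end) of the tray: a white channel, clear space 136 mm long (x) by 40 mm wide (y) between edges 10 mm high; lane centres are 58 mm apart. Origin: centre of its floor's upper face, 9 mm above the bench, where the rack's underside centre belongs; its axes are parallel to the tray's. Fixed.
- lane_middle: The middle lane of the tray: a white channel, clear space 136 mm long (x) by 40 mm wide (y) between edges 10 mm high; lane centres are 58 mm apart. Origin: centre of its floor's upper face, 9 mm above the bench, where the rack's underside centre belongs; its axes are parallel to the tray's. Fixed.
- lane_handle: The lane next to the carrying handle of the tray: a white channel, clear space 136 mm long (x) by 40 mm wide (y) between edges 10 mm high; lane centres are 58 mm apart. Origin: centre of its floor's upper face, 9 mm above the bench, where the rack's underside centre belongs; its axes are parallel to the tray's. Fixed.

How it is judged:
By the outcome, as a careful person would: the job done as asked, in the order asked, and still so for the second after the job is handed in, with the robot touching nothing.
It also fails if it takes over 96 s, if anything falls off the work surface, if the arm or the gripper's body presses on something with over 40 N, if the wrist force passes 120 N, or if a joint passes its speed limit or range.

## Working session

There is one attempt and no reset: what is moved stays moved. The work goes in short steps, Python scripts to look and compute and a tool call to move; the robot and the scene stay as the last step left them, time stands still between calls to the robot, and variables do not carry over. Pictures are saved under pics/ and viewed, at most 14 in all, crops included, and the job is handed in when it is done.

Besides the shell and the picture viewer there is one more tool, called after "Call:" by a JSON object that holds its "name" and its "arguments", one argument or row to a line. step_arm: Moves the arm, as the interface text tells. Its arguments: {"type":"object","properties":{"rows":{"type":"array"}},"required":["rows"]}

```bash
mkdir -p pics
cat > h.py <<'E'
import numpy as np, cv2
from plant import ctrl
def snap(n,f):
    im=ctrl.snapshot(n); cv2.imwrite(f'pics/{f}.png',im[:,:,::-1]); return im
def ray(n,uv,z):
    c=ctrl.camera_model(n);K=np.array(c['intrinsics']);R=np.array(c['R']);t=np.array(c['t'])
    p=cv2.undistortPoints(np.array(uv,float).reshape(-1,1,2),K,np.array(c['distortion'],float)).reshape(-1,2)
    d=np.c_[p,np.ones(len(p))]@R; o=-R.T@t
    return o+d*((z-o[2])/d[:,2])[:,None]
E
python3 - <<'E'
from h import *
a=snap('top','t0');b=snap('scene','s0')
for n in('top','scene'):
    c=ctrl.camera_model(n);print(n,-np.array(c['R']).T@np.array(c['t']),np.array(c['R'])[2])
cv2.imwrite('pics/t0b.png',cv2.resize(a[:,:,::-1],(800,600)))
cv2.imwrite('pics/s0b.png',cv2.resize(b[:,:,::-1],(800,600)))
print(ctrl.get_obs())
E
```

```text
top [0.36359487 0.02420965 0.94612775] [ 0.16009352  0.00757125 -0.98707281]
scene [1.16423451 0.72585281 0.72323743] [-0.56497055 -0.59236894 -0.57437559]
{'clock': 0.1, 'joint_pos': array([ 8.50339842e+01,  2.05868243e+01,  6.42377104e-01, -1.79381943e-02,
       -7.01360623e+01, -1.65081569e+01]), 'qvel': array([-0.08455167, -0.0779857 ,  0.14309143,  0.12389233, -0.02734611,
        0.01570711]), 'tau': array([-2.18581285e-03, -5.84163201e+01,  2.93749791e+01,  7.01555282e+00,
        1.01801095e-02, -4.25611256e-05]), 'tool_pos': array([0.24695768, 0.6277604 , 0.22574694]), 'orientation': array([ 1.79918017e+02, -6.70992271e-03, -2.14802749e+01]), 'force': array([0.32283864, 0.71842191, 0.42532637]), 'moment': array([ 0.07087139,  0.03002941, -0.03497876]), 'gripper_force': 0.0, 'opening': 0.08764895788319457}
```

View pics/t0b.png

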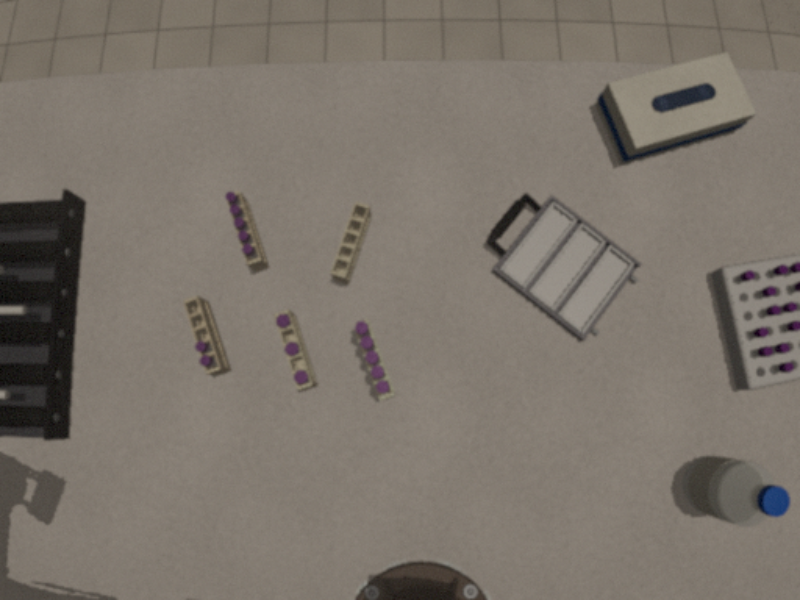

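View pics/s0b.png

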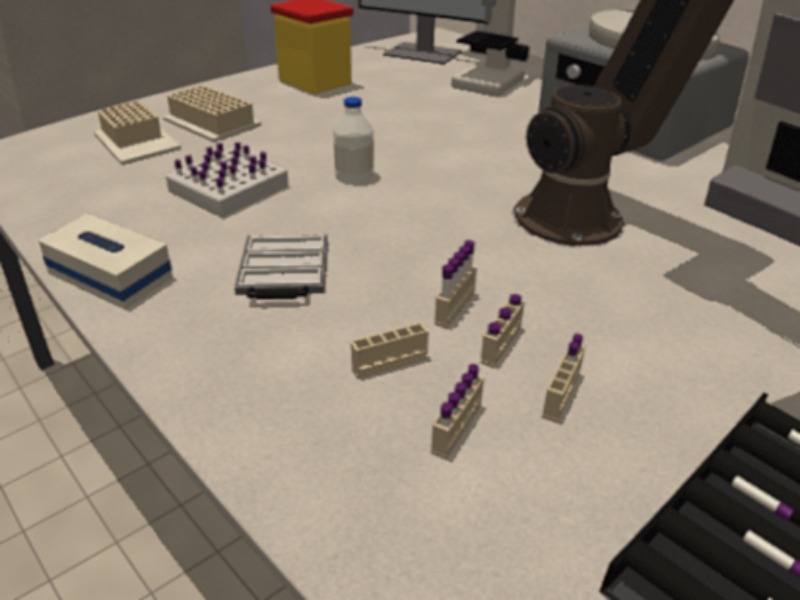

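The top view shows the five racks at left (world +y) and the tray at right, with its handle toward the upper left. In the scene view, the rack at (455,280) has the tall tubes; in the top view that is the one at (373,360). The full rack of short tubes is at (245,230) in the top view, controls at (295,350) and part at (207,335). Next I'll measure them.

```bash
cat > m.py <<'E'
from h import *
def blobs(m,lo,hi):
    n,l,s,c=cv2.connectedComponentsWithStats(m.astype(np.uint8),connectivity=4)
    return [(c[i],s[i,4],np.argwhere(l==i)[:,::-1]) for i in range(1,n) if lo<s[i,4]<hi]
if __name__=='__main__':
    a=cv2.imread('pics/t0.png');h=cv2.cvtColor(a,cv2.COLOR_BGR2HSV).astype(int)
    H,S,V=h[...,0],h[...,1],h[...,2]
    roi=np.zeros(H.shape,bool);roi[110:270,100:270]=1
    pur=roi&(H>135)&(H<170)&(S>70)
    bei=roi&(H>12)&(H<32)&(S>55)
    print('purple')
    for c,s,_ in blobs(pur,8,400):print(c.round(1),s,ray('top',[c],.084).round(3)[0,:2])
    print('beige+purple')
    for c,s,p in blobs(cv2.morphologyEx((bei|pur).astype(np.uint8),cv2.MORPH_CLOSE,np.ones((3,3))),150,2000):
        print(c.round(1),s,cv2.minAreaRect(p.astype(np.float32)))
    g=cv2.cvtColor(a,cv2.COLOR_BGR2GRAY)
    r2=np.zeros(H.shape,bool);r2[120:220,305:415]=1
    print('lanes',g[140:150,330:340].max(),np.median(g[120:220,305:415]))
    for c,s,p in blobs(r2&(g>150),200,4000):
        r=cv2.minAreaRect(p.astype(np.float32));print(c.round(1),s,ray('top',[c],.009).round(4),ray('top',cv2.boxPoints(r),.009).round(3).tolist())
    k=np.hstack([cv2.resize(a[115:260,110:255],None,fx=3.6,fy=3.6,interpolation=2),cv2.resize(a[115:260,305:382],None,fx=3.6,fy=3.6,interpolation=2)]);cv2.imwrite('pics/c0.png',k)
    print(k.shape, [h[y,x].tolist() for y,x in((160,365),(150,220),(170,240))])
E
python3 m.py
```

```text
purple
[147.4 125.8] 21 [0.671 0.286]
[149.9 133.7] 26 [0.651 0.279]
[152.7 142. ] 26 [0.631 0.271]
[155.5 150.6] 28 [0.609 0.263]
[158.  158.8] 26 [0.589 0.256]
[180.8 205. ] 44 [0.48 0.2 ]
[231.1 209.7] 43 [0.468 0.085]
[234.2 218.6] 47 [0.448 0.078]
[128.5 221.5] 26 [0.443 0.321]
[186.4 223. ] 42 [0.439 0.186]
[237.6 228.3] 45 [0.426 0.07 ]
[131.3 230.4] 27 [0.422 0.313]
[241.  237.8] 41 [0.405 0.063]
[192.3 241. ] 42 [0.398 0.172]
[244.2 247.2] 38 [0.384 0.056]
beige+purple
[158.3 148.4] 488 ((157.75189208984375, 147.6309814453125), (52.145912170410156, 12.195819854736328), 72.47443389892578)
[224.4 155.5] 588 ((224.72796630859375, 155.38894653320312), (12.583240509033203, 50.85454559326172), 19.025606155395508)
[131.8 214.3] 715 ((131.5500030517578, 214.65000915527344), (51.545127868652344, 15.811388969421387), 71.56504821777344)
[188.8 223.6] 554 ((188.9499969482422, 223.85000610351562), (50.28021240234375, 12.016654968261719), 71.56505584716797)
[235.6 223.6] 214 ((235.69998168945312, 223.59999084472656), (36.99864959716797, 7.273238658905029), 71.56505584716797)
lanes 132 126.0
(522, 799, 3) [[14, 25, 150], [21, 58, 131], [14, 33, 133]]
```

View pics/c0.png

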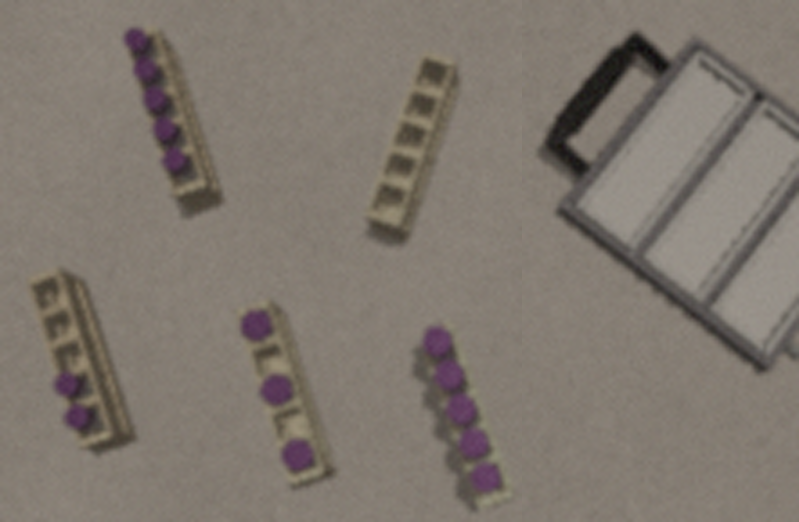

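The crop shows the full rack's caps running from crop (137,40) to (176,162), part with two caps at its lower end, controls with three wide caps, and the tall rack at lower right. The tray handle is upper left. Next: the lane geometry and rack poses.

```bash
cat > m2.py <<'E'
from m import *
a=cv2.imread('pics/t0.png');g=cv2.GaussianBlur(cv2.cvtColor(a,cv2.COLOR_BGR2GRAY),(3,3),0)
h=cv2.cvtColor(cv2.GaussianBlur(a,(3,3),0),cv2.COLOR_BGR2HSV).astype(int)
roi=np.zeros(g.shape,bool);roi[122:220,305:412]=1
for c,s,p in blobs(roi&(g>137)&(h[...,1]<40),250,1500):
    r=cv2.minAreaRect(p.astype(np.float32));w=ray('top',cv2.boxPoints(r),.009)[:,:2]
    e=w-np.roll(w,1,0);L=np.linalg.norm(e,axis=1);i=L.argmax()
    print('lane',c.round(1),s,ray('top',[c],.009)[0,:2].round(4),w.mean(0).round(4),L.round(3),np.degrees(np.arctan2(e[i,1],e[i,0])).round(1))
def caps(uv,z):
    w=ray('top',uv,z)[:,:2];d=w[0]-w[-1];print(z,w.mean(0).round(4),np.linalg.norm(d).round(4),np.degrees(np.arctan2(d[1],d[0])).round(1))
print('full');caps([[147.4,125.8],[149.9,133.7],[152.7,142],[155.5,150.6],[158,158.8]],.078)
print('ctl');caps([[180.8,205],[186.4,223],[192.3,241]],.068)
print('part');caps([[128.5,221.5],[131.3,230.4]],.078)
print('tall');caps([[231.1,209.7],[234.2,218.6],[237.6,228.3],[241,237.8],[244.2,247.2]],.108)
# part rack top ends read from crop
q=np.array([[33,283],[65,270],[118,430],[90,447]])/3.6+[110,115]
w=ray('top',q,.058)[:,:2];print('part top',w.round(3).tolist(),w.mean(0))
q=np.array([[240,310],[272,300],[328,468],[292,485]])/3.6+[110,115]
w=ray('top',q,.058)[:,:2];print('ctl top',w.round(3).tolist(),w.mean(0))
E
python3 m2.py
```

```text
lane [342.9 157.5] 696 [ 0.6069 -0.1919] [ 0.6082 -0.1939] [0.038 0.13  0.039 0.13 ] -40.5
lane [361.  171.5] 698 [ 0.5702 -0.2363] [ 0.572  -0.2378] [0.037 0.13  0.038 0.13 ] -39.5
lane [379.4 185.5] 687 [ 0.534  -0.2812] [ 0.5353 -0.2818] [0.036 0.13  0.036 0.129] -39.4
full
0.078 [0.6321 0.2726] 0.0873 19.6
ctl
0.068 [0.4404 0.1892] 0.088 18.6
part
0.078 [0.4332 0.3191] 0.0218 19.8
tall
0.108 [0.4243 0.0691] 0.087 19.1
part top [[0.512, 0.355], [0.521, 0.334], [0.415, 0.294], [0.404, 0.312]] [0.46285189 0.32399989]
ctl top [[0.493, 0.215], [0.499, 0.194], [0.39, 0.156], [0.379, 0.179]] [0.44025991 0.18624866]
```

Call:
{"name": "step_arm", "arguments": {
  "rows": [
    [0.3,[40,-71,0],[0,0,0.12]],
    [0.3,[60,-107,0],[0,0,0.18]],
    [0.3,[80,-142,0],[0,0,0.25]],
    [0.3,[100,-178,0],[0,0,0.3]],
    [0.3,[115,-213,0],[0,0,0.36]]
  ]
}}

```text
clock: 0.52
tool_pos: [0.3477, 0.4435, 0.2261]
orientation: [180.0, 0.0, -0.7]
force: [1.3, 0.2, -0.2]
opening: 0.0635
gripper_force: 0.0
```

Call:
{"name": "step_arm", "arguments": {
  "rows": [
    [0.3,[20,-38,0],[0,0,0.1]],
    [0.3,[40,-76,0],[0,0,0.2]],
    [0.3,[60,-114,0],[0,0,0.3]],
    [0.3,[80,-142,0],[0,0,0.35]],
    [0.3,[80,-142,0],[0,0,0.35]]
  ]
}}

```text
clock: 0.93
tool_pos: [0.429, 0.2986, 0.2266]
orientation: [180.0, 0.0, 19.2]
force: [-0.3, 0.3, -0.1]
opening: 0.0613
gripper_force: 0.0
```

Call:
{"name": "step_arm", "arguments": {
  "rows": [
    [0.3,[16,-32,0],[0,0,0]],
    [0.3,[33,-65,0],[0,0,0]],
    [0.3,[49,-96,0],[0,0,0]],
    [0.3,[49,-96,-10],[0,0,0]],
    [0.3,[49,-96,-30],[0,0,0]]
  ]
}}

```text
clock: 1.35
tool_pos: [0.478, 0.2065, 0.1981]
orientation: [-179.9, -0.2, 19.0]
force: [-0.1, 0.7, 0.2]
opening: 0.0611
gripper_force: 0.0
```

Call:
{"name": "step_arm", "arguments": {
  "rows": [
    [0.3,[0,0,-10],[0,0,0]],
    [0.3,[0,0,-25],[0,0,0]],
    [0.3,[0,0,-40],[0,0,0]],
    [0.3,[0,0,-50],[0,0,0]],
    [0.3,[0,0,-50],[0,0,0]]
  ]
}}

```text
clock: 1.77
tool_pos: [0.4748, 0.2069, 0.1442]
orientation: [179.9, 0.2, 19.2]
force: [-0.4, -1.0, -0.5]
opening: 0.0613
gripper_force: 0.0
```

Run:
```python
from h import *
a=snap('top','t1');b=snap('scene','s1')
k=np.hstack([cv2.resize(a[150:290,150:280],(400,430)),cv2.resize(b[120:290,240:400],(400,430))])
cv2.imwrite('pics/c1.png',k[:,:,::-1]);o=ctrl.get_obs();print(o['tool_pos'],o['joint_pos'].round(1))
```

```text
[0.4760956  0.2076829  0.14652369] [ 45.2   9.9 -25.2   0.  -54.9  64. ]
```

View pics/c1.png

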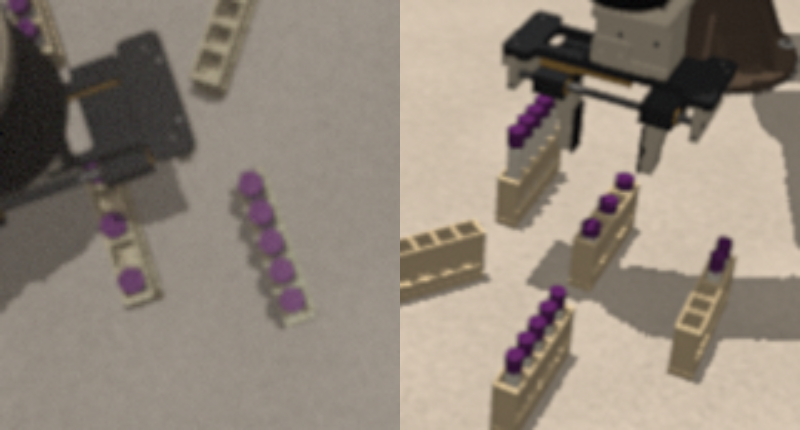

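The view shows the gripper above the far end of the controls rack. Its body's end stays clear of the tall rack's first cap at (250,183). Next: correct by 5 mm, descend and grip.

Call:
{"name": "step_arm", "arguments": {
  "rows": [
    [0.3,[2,-5,-12],[0,0,0]],
    [0.3,[2,-5,-32],[0,0,0]],
    [0.3,[2,-5,-55],[0,0,0]],
    [0.3,[2,-5,-75],[0,0,0]],
    [0.3,[2,-5,-85],[0,0,0]]
  ]
}}

```text
clock: 2.28
tool_pos: [0.4778, 0.2023, 0.0604]
orientation: [180.0, 0.1, 19.2]
force: [-0.3, -0.0, -0.3]
opening: 0.0613
gripper_force: 0.0
```

Call:
{"name": "step_arm", "arguments": {
  "rows": [
    [0.3,[0,0,-12],[0,0,0]],
    [0.3,[0,0,-24],[0,0,0]],
    [0.3,[0,0,-32],[0,0,0]],
    [0.3,[0,0,-32],[0,0,0]],
    [0.3,[0,0,-32],[0,0,0]]
  ]
}}

```text
clock: 2.7
tool_pos: [0.4785, 0.2027, 0.03]
orientation: [180.0, -0.0, 19.2]
force: [-0.5, -0.1, 0.8]
opening: 0.0613
gripper_force: 0.0
```

Call:
{"name": "step_arm", "arguments": {
  "rows": [
    [0.45,[0,0,0],[0,0,0]],
    [0.6,[0,0,0],[0,0,0]],
    [0.8,[0,0,0],[0,0,0]],
    [1.0,[0,0,0],[0,0,0]],
    [1.0,[0,0,0],[0,0,0]]
  ]
}}

```text
clock: 3.12
tool_pos: [0.4783, 0.2026, 0.0299]
orientation: [-180.0, -0.0, 19.2]
force: [-0.1, 0.4, -0.3]
opening: 0.0337
gripper_force: 0.0
```

Call:
{"name": "step_arm", "arguments": {
  "rows": [
    [1.0,[0,0,0],[0,0,0]],
    [1.0,[0,0,0],[0,0,0]],
    [1.0,[0,0,0],[0,0,0]],
    [1.0,[0,0,0],[0,0,0]],
    [1.0,[0,0,0],[0,0,0]]
  ]
}}

```text
clock: 3.53
tool_pos: [0.4783, 0.2024, 0.0297]
orientation: [180.0, -0.0, 19.2]
force: [0.2, -0.1, 2.1]
opening: 0.0239
gripper_force: 30.0
```

Call:
{"name": "step_arm", "arguments": {
  "rows": [
    [1.0,[0,0,5],[0,0,0]],
    [1.0,[0,0,15],[0,0,0]],
    [1.0,[0,0,30],[0,0,0]],
    [1.0,[0,0,50],[0,0,0]],
    [1.0,[0,0,70],[0,0,0]]
  ]
}}

```text
clock: 3.95
tool_pos: [0.4779, 0.2022, 0.1007]
orientation: [180.0, 0.0, 19.2]
force: [0.4, 1.1, -1.1]
opening: 0.0239
gripper_force: 30.0
```

Call:
{"name": "step_arm", "arguments": {
  "rows": [
    [1.0,[0,0,20],[0,0,0]],
    [1.0,[0,0,40],[0,0,0]],
    [1.0,[0,0,60],[0,0,0]],
    [1.0,[0,0,70],[0,0,0]],
    [1.0,[0,0,70],[0,0,0]]
  ]
}}

```text
clock: 4.37
tool_pos: [0.4793, 0.2033, 0.1725]
orientation: [-179.9, -0.3, 19.2]
force: [-0.8, -0.2, -1.5]
opening: 0.024
gripper_force: 30.0
```

Run:
```python
from h import *
b=snap('scene','s2');o=ctrl.get_obs();print(o['tool_pos'],o['opening'],o['gripper_force'],o['joint_pos'].round(1))
cv2.imwrite('pics/c2.png',cv2.resize(b[60:290,200:440],None,fx=2.5,fy=2.5)[:,:,::-1])
```

```text
[0.47847977 0.20283754 0.17059192] 0.02365441186890881 29.998523890972137 [ 44.6   8.5 -23.5  -0.  -57.9  64.6]
```

View pics/c2.png

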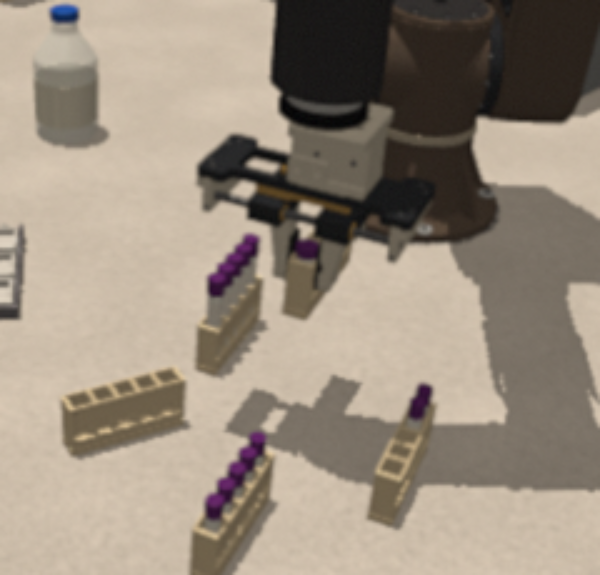

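The rack is held upright over its place, and nothing else has been disturbed. Carrying it to the lead lane now.

Call:
{"name": "step_arm", "arguments": {
  "rows": [
    [1.0,[2,-12,0],[0,0,-0.03]],
    [1.0,[6,-35,0],[0,0,-0.08]],
    [1.0,[11,-65,0],[0,0,-0.14]],
    [1.0,[16,-96,0],[0,0,-0.2]],
    [1.0,[21,-127,0],[0,0,-0.26]]
  ]
}}

```text
clock: 4.83
tool_pos: [0.4982, 0.0735, 0.1679]
orientation: [179.9, 0.2, 4.1]
force: [0.6, 1.0, -1.0]
opening: 0.0237
gripper_force: 30.0
```

Call:
{"name": "step_arm", "arguments": {
  "rows": [
    [1.0,[5,-31,0],[0,0,-0.06]],
    [1.0,[10,-62,0],[0,0,-0.12]],
    [1.0,[15,-93,0],[0,0,-0.18]],
    [1.0,[20,-124,0],[0,0,-0.24]],
    [1.0,[26,-155,0],[0,0,-0.3]]
  ]
}}

```text
clock: 5.25
tool_pos: [0.5239, -0.0816, 0.1679]
orientation: [180.0, 0.2, -13.1]
force: [0.7, 1.3, -1.1]
opening: 0.0239
gripper_force: 30.0
```

Call:
{"name": "step_arm", "arguments": {
  "rows": [
    [1.0,[5,-31,0],[0,0,-0.06]],
    [1.0,[10,-62,0],[0,0,-0.12]],
    [1.0,[15,-93,0],[0,0,-0.18]],
    [1.0,[20,-124,0],[0,0,-0.24]],
    [1.0,[25,-150,0],[0,0,-0.3]]
  ]
}}

```text
clock: 5.67
tool_pos: [0.5488, -0.2318, 0.1675]
orientation: [179.9, 0.2, -30.3]
force: [1.2, 0.5, -1.6]
opening: 0.0236
gripper_force: 30.0
```

Call:
{"name": "step_arm", "arguments": {
  "rows": [
    [1.0,[5,-25,0],[0,0,-0.05]],
    [1.0,[10,-50,0],[0,0,-0.1]],
    [1.0,[14,-70,0],[0,0,-0.14]],
    [1.0,[14,-77,0],[0,0,-0.161]],
    [1.0,[14,-77,0],[0,0,-0.161]]
  ]
}}

```text
clock: 6.08
tool_pos: [0.5628, -0.3082, 0.1671]
orientation: [179.9, 0.2, -39.5]
force: [1.0, -0.8, -1.1]
opening: 0.0237
gripper_force: 30.0
```

Call:
{"name": "step_arm", "arguments": {
  "rows": [
    [1.0,[2,1,-10],[0,0,0]],
    [1.0,[2,1,-35],[0,0,0]],
    [1.0,[2,1,-65],[0,0,0]],
    [1.0,[2,1,-90],[0,0,0]],
    [1.0,[2,1,-100],[0,0,0]]
  ]
}}

```text
clock: 6.5
tool_pos: [0.5634, -0.3034, 0.0649]
orientation: [179.9, 0.3, -39.2]
force: [-1.1, 0.8, -2.3]
opening: 0.0237
gripper_force: 30.0
```

Run:
```python
from h import *
a=snap('top','t3');b=snap('scene','s3');o=ctrl.get_obs();print(o['tool_pos'])
k=np.hstack([cv2.resize(a[120:230,300:420],(420,400),interpolation=2),cv2.resize(b[100:210,110:240],(380,400),interpolation=2)])
cv2.imwrite('pics/c3.png',k[:,:,::-1])
```

```text
[ 0.56443295 -0.30414367  0.06690626]
```

View pics/c3.png

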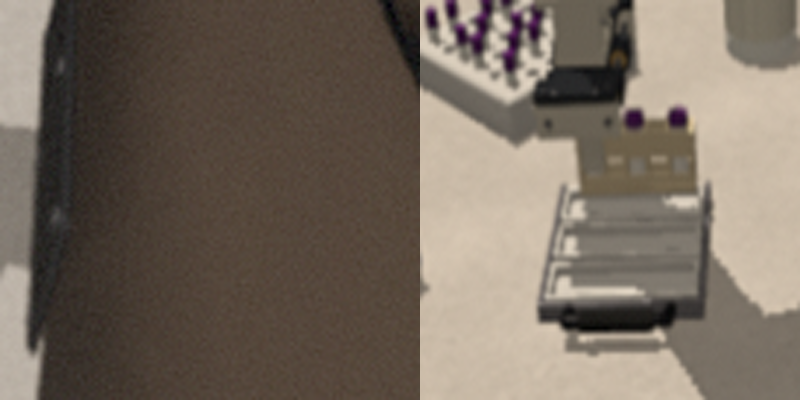

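The scene view shows the rack level above the lead lane; the top view is blocked by the arm. Lowering.

Call:
{"name": "step_arm", "arguments": {
  "rows": [
    [1.0,[0,-2,-8],[0,0,0]],
    [1.0,[0,-2,-15],[0,0,0]],
    [1.0,[0,-2,-20],[0,0,0]],
    [1.0,[0,-2,-24],[0,0,0]],
    [1.0,[0,-2,-27],[0,0,0]]
  ]
}}

```text
clock: 7.02
tool_pos: [0.5663, -0.3076, 0.0425]
orientation: [-180.0, -0.0, -39.3]
force: [0.4, -0.3, -1.9]
opening: 0.0239
gripper_force: 30.0
```

Call:
{"name": "step_arm", "arguments": {
  "rows": [
    [1.0,[0,0,0],[0,0,0]],
    [1.0,[0,0,0],[0,0,0]],
    [1.0,[0,0,-1],[0,0,0]],
    [1.0,[0,0,-1],[0,0,0]],
    [1.0,[0,0,-1],[0,0,0]]
  ]
}}

```text
clock: 7.43
tool_pos: [0.5663, -0.3076, 0.0418]
orientation: [-180.0, -0.0, -39.3]
force: [0.6, 0.0, -0.6]
opening: 0.0236
gripper_force: 30.0
```

Call:
{"name": "step_arm", "arguments": {
  "rows": [
    [1.0,[-1,1,-1],[0,0,0]],
    [1.0,[-1,1,-2],[0,0,0]],
    [1.0,[-1,1,-2],[0,0,0]],
    [1.0,[-1,1,-2],[0,0,0]],
    [1.0,[-1,1,-2],[0,0,0]]
  ]
}}

```text
clock: 7.85
tool_pos: [0.5652, -0.3065, 0.0395]
orientation: [180.0, 0.0, -39.3]
force: [0.7, -0.1, -0.7]
opening: 0.0239
gripper_force: 30.0
```

Call:
{"name": "step_arm", "arguments": {
  "rows": [
    [1.0,[0,0,-1],[0,0,0]],
    [1.0,[0,0,-1],[0,0,0]],
    [1.0,[0,0,-1],[0,0,0]],
    [1.0,[0,0,-1],[0,0,0]],
    [1.0,[0,0,-1],[0,0,0]]
  ]
}}

```text
clock: 8.27
tool_pos: [0.5654, -0.3067, 0.0387]
orientation: [-180.0, -0.0, -39.3]
force: [1.1, -0.5, -0.4]
opening: 0.0237
gripper_force: 30.0
```

Call:
{"name": "step_arm", "arguments": {
  "rows": [
    [1.0,[0,0,-1],[0,0,0]],
    [1.0,[0,0,-1],[0,0,0]],
    [1.0,[0,0,-1],[0,0,0]],
    [1.0,[0,0,-1],[0,0,0]],
    [1.0,[0,0,-1],[0,0,0]]
  ]
}}

```text
clock: 8.68
tool_pos: [0.5654, -0.3068, 0.0386]
orientation: [-180.0, -0.0, -39.3]
force: [-2.4, 0.9, 7.4]
opening: 0.0241
gripper_force: 30.0
```

Call:
{"name": "step_arm", "arguments": {
  "rows": [
    [0.8,[0,0,0],[0,0,0]],
    [0.5,[0,0,0],[0,0,0]],
    [0.4,[0,0,0],[0,0,0]],
    [0.4,[0,0,0],[0,0,0]],
    [0.4,[0,0,0],[0,0,0]]
  ]
}}

```text
clock: 9.1
tool_pos: [0.565, -0.3065, 0.0373]
orientation: [180.0, 0.0, -39.3]
force: [0.2, 0.3, 0.9]
opening: 0.0446
gripper_force: 0.0
```

Call:
{"name": "step_arm", "arguments": {
  "rows": [
    [0.4,[0,0,10],[0,0,0]],
    [0.4,[0,0,30],[0,0,0]],
    [0.4,[0,0,60],[0,0,0]],
    [0.4,[0,0,100],[0,0,0]],
    [0.4,[0,10,131],[0,0,0.03]]
  ]
}}

```text
clock: 9.52
tool_pos: [0.5653, -0.2978, 0.1716]
orientation: [180.0, -0.1, -37.6]
force: [1.5, 0.7, 1.4]
opening: 0.0527
gripper_force: 0.0
```

Call:
{"name": "step_arm", "arguments": {
  "rows": [
    [0.3,[4,30,0],[0,0,0.06]],
    [0.3,[8,60,0],[0,0,0.12]],
    [0.3,[12,95,0],[0,0,0.18]],
    [0.3,[16,130,0],[0,0,0.24]],
    [0.3,[20,165,0],[0,0,0.3]]
  ]
}}

```text
clock: 9.93
tool_pos: [0.5851, -0.1302, 0.1695]
orientation: [-180.0, -0.0, -20.2]
force: [0.6, -0.6, -0.6]
opening: 0.0612
gripper_force: 0.0
```

Call:
{"name": "step_arm", "arguments": {
  "rows": [
    [0.3,[4,36,0],[0,0,0.06]],
    [0.3,[8,72,0],[0,0,0.12]],
    [0.3,[12,108,0],[0,0,0.18]],
    [0.3,[16,144,0],[0,0,0.24]],
    [0.3,[20,180,0],[0,0,0.3]]
  ]
}}

```text
clock: 10.35
tool_pos: [0.6052, 0.0503, 0.1695]
orientation: [-180.0, -0.0, -3.0]
force: [0.1, -0.0, 0.7]
opening: 0.0615
gripper_force: 0.0
```

Call:
{"name": "step_arm", "arguments": {
  "rows": [
    [0.3,[5,36,0],[0,0,0.08]],
    [0.3,[10,72,0],[0,0,0.16]],
    [0.3,[15,108,0],[0,0,0.24]],
    [0.3,[20,144,0],[0,0,0.32]],
    [0.3,[24,170,0],[0,0,0.4]]
  ]
}}

```text
clock: 10.77
tool_pos: [0.6293, 0.2214, 0.1693]
orientation: [-180.0, -0.0, 20.0]
force: [-0.1, -0.7, 0.5]
opening: 0.0612
gripper_force: 0.0
```

```bash
cat > chk.py <<'E'
import sys
from m import *
n=sys.argv[1];a=snap('top','t'+n);b=snap('scene','s'+n)
print(ctrl.get_obs()['tool_pos'])
h=cv2.cvtColor(a,cv2.COLOR_RGB2HSV).astype(int)
pur=(h[...,0]>135)&(h[...,0]<170)&(h[...,1]>70);pur[:,420:]=0
lanes={'lead':(.5337,-.2814),'mid':(.5704,-.2365),'handle':(.6072,-.1916)}
u=np.array([.774,-.633]);v=np.array([.633,.774])
for c,s,_ in blobs(pur,10,80):
    if c[0]>300:
        for nm,z in(('lead',.077),('mid',.087),('handle',.087)):
            d=ray('top',[c],z)[0,:2]-lanes[nm]
            if abs(d@v)<.025:print(nm,s,'along',(d@u*1000).round(1),'across',(d@v*1000).round(1))
k=np.hstack([cv2.resize(a[115:225,300:420],(420,385),interpolation=2),cv2.resize(b[110:220,120:230],(375,385),interpolation=2)])
cv2.imwrite(f'pics/c{n}.png',k[:,:,::-1])
E
python3 chk.py 4
```

```text
[0.62952931 0.22245406 0.16872885]
lead 52 along 41.4 across 3.0
lead 54 along -1.6 across 3.4
lead 50 along -45.8 across 3.1
```

View pics/c4.png

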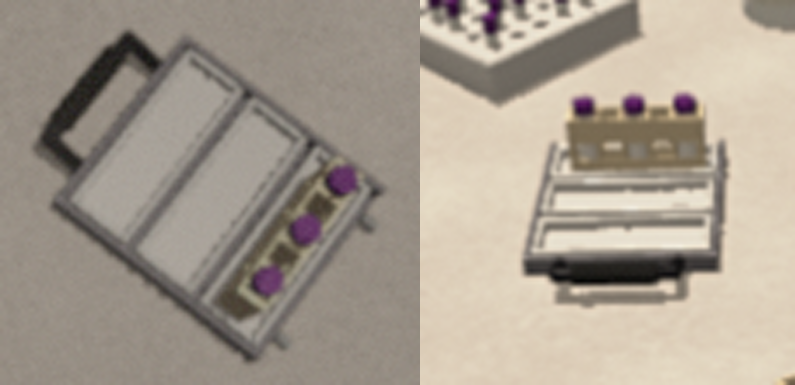

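The rack stands flat in the lead lane, about 2 mm off centre along and 3 mm across. Next is the full rack.

Call:
{"name": "step_arm", "arguments": {
  "rows": [
    [0.3,[1,20,0],[0,0,0]],
    [0.3,[2,40,0],[0,0,-0.007]],
    [0.3,[3,50,-5],[0,0,-0.007]],
    [0.3,[3,50,-20],[0,0,-0.007]],
    [0.3,[3,50,-40],[0,0,-0.007]]
  ]
}}

```text
clock: 11.28
tool_pos: [0.633, 0.2694, 0.1298]
orientation: [-180.0, -0.2, 19.3]
force: [-0.5, 0.2, 1.0]
opening: 0.0611
gripper_force: 0.0
```

Call:
{"name": "step_arm", "arguments": {
  "rows": [
    [0.3,[0,0,-20],[0,0,0]],
    [0.3,[0,0,-40],[0,0,0]],
    [0.3,[0,0,-60],[0,0,0]],
    [0.3,[0,0,-80],[0,0,0]],
    [0.3,[0,0,-90],[0,0,0]]
  ]
}}

```text
clock: 11.7
tool_pos: [0.6309, 0.2671, 0.0359]
orientation: [180.0, 0.2, 19.2]
force: [-0.3, -0.4, -0.6]
opening: 0.0615
gripper_force: 0.0
```

Call:
{"name": "step_arm", "arguments": {
  "rows": [
    [0.3,[0,0,-9],[0,0,0]],
    [0.3,[0,0,-9],[0,0,0]],
    [0.5,[0,0,-9],[0,0,0]],
    [0.6,[0,0,-9],[0,0,0]],
    [0.7,[0,0,-9],[0,0,0]]
  ]
}}

```text
clock: 12.12
tool_pos: [0.6329, 0.2689, 0.031]
orientation: [-180.0, -0.1, 19.3]
force: [0.2, 0.1, -0.3]
opening: 0.0466
gripper_force: 0.0
```

Call:
{"name": "step_arm", "arguments": {
  "rows": [
    [0.8,[0,0,0],[0,0,0]],
    [1.0,[0,0,0],[0,0,0]],
    [1.0,[0,0,0],[0,0,0]],
    [1.0,[0,0,0],[0,0,0]],
    [1.0,[0,0,0],[0,0,0]]
  ]
}}

```text
clock: 12.53
tool_pos: [0.6324, 0.2687, 0.03]
orientation: [-180.0, -0.0, 19.3]
force: [-0.6, 0.5, 3.2]
opening: 0.0239
gripper_force: 30.0
```

Call:
{"name": "step_arm", "arguments": {
  "rows": [
    [1.0,[0,0,5],[0,0,0]],
    [1.0,[0,0,20],[0,0,0]],
    [1.0,[0,0,45],[0,0,0]],
    [1.0,[0,0,75],[0,0,0]],
    [1.0,[0,0,105],[0,0,0]]
  ]
}}

```text
clock: 12.95
tool_pos: [0.6315, 0.2679, 0.135]
orientation: [180.0, 0.1, 19.3]
force: [0.7, 0.6, -0.9]
opening: 0.0239
gripper_force: 30.0
```

Call:
{"name": "step_arm", "arguments": {
  "rows": [
    [1.0,[0,0,20],[0,0,0]],
    [1.0,[-1,-10,30],[0,0,-0.02]],
    [1.0,[-4,-30,35],[0,0,-0.06]],
    [1.0,[-8,-60,35],[0,0,-0.12]],
    [1.0,[-11,-90,35],[0,0,-0.18]]
  ]
}}

```text
clock: 13.37
tool_pos: [0.6197, 0.1767, 0.1686]
orientation: [180.0, 0.1, 8.8]
force: [0.5, -0.7, -1.3]
opening: 0.0242
gripper_force: 30.0
```

Call:
{"name": "step_arm", "arguments": {
  "rows": [
    [1.0,[-4,-33,0],[0,0,-0.06]],
    [1.0,[-8,-66,0],[0,0,-0.12]],
    [1.0,[-12,-99,0],[0,0,-0.19]],
    [1.0,[-16,-132,0],[0,0,-0.26]],
    [1.0,[-20,-165,0],[0,0,-0.33]]
  ]
}}

```text
clock: 13.78
tool_pos: [0.5991, 0.0107, 0.1683]
orientation: [179.9, 0.1, -10.2]
force: [0.6, -0.1, -1.9]
opening: 0.0238
gripper_force: 30.0
```

Call:
{"name": "step_arm", "arguments": {
  "rows": [
    [1.0,[-4,-33,0],[0,0,-0.06]],
    [1.0,[-8,-66,0],[0,0,-0.12]],
    [1.0,[-12,-99,0],[0,0,-0.19]],
    [1.0,[-16,-132,0],[0,0,-0.26]],
    [1.0,[-20,-165,0],[0,0,-0.33]]
  ]
}}

```text
clock: 14.2
tool_pos: [0.5788, -0.1539, 0.1683]
orientation: [179.9, 0.1, -29.1]
force: [0.6, 0.6, -2.0]
opening: 0.0239
gripper_force: 30.0
```

Call:
{"name": "step_arm", "arguments": {
  "rows": [
    [1.0,[-4,-33,0],[0,0,-0.06]],
    [1.0,[-9,-60,0],[0,0,-0.12]],
    [1.0,[-12,-80,0],[0,0,-0.17]],
    [1.0,[-12,-85,0],[0,0,-0.183]],
    [1.0,[-12,-85,0],[0,0,-0.183]]
  ]
}}

```text
clock: 14.62
tool_pos: [0.5672, -0.2384, 0.1683]
orientation: [179.9, 0.1, -39.5]
force: [2.0, 0.4, -1.5]
opening: 0.0235
gripper_force: 30.0
```

Call:
{"name": "step_arm", "arguments": {
  "rows": [
    [1.0,[2,2,-10],[0,0,0]],
    [1.0,[2,2,-35],[0,0,0]],
    [1.0,[2,2,-65],[0,0,0]],
    [1.0,[2,2,-90],[0,0,0]],
    [1.0,[2,2,-105],[0,0,0]]
  ]
}}

```text
clock: 15.03
tool_pos: [0.5692, -0.2326, 0.0607]
orientation: [179.9, 0.2, -39.2]
force: [-0.7, 0.3, -1.2]
opening: 0.0238
gripper_force: 30.0
```

Call:
{"name": "step_arm", "arguments": {
  "rows": [
    [1.0,[0,0,-6],[0,0,0]],
    [1.0,[0,0,-12],[0,0,0]],
    [1.0,[0,0,-17],[0,0,0]],
    [1.0,[0,0,-20],[0,0,0]],
    [1.0,[0,0,-20],[0,0,0]]
  ]
}}

```text
clock: 15.45
tool_pos: [0.5714, -0.2343, 0.0447]
orientation: [-180.0, -0.0, -39.3]
force: [0.3, -0.4, -0.2]
opening: 0.0239
gripper_force: 30.0
```

Call:
{"name": "step_arm", "arguments": {
  "rows": [
    [1.0,[0,0,0],[0,0,0]],
    [1.0,[0,0,0],[0,0,0]],
    [1.0,[0,0,0],[0,0,0]],
    [1.0,[0,0,0],[0,0,0]],
    [1.0,[0,0,0],[0,0,0]]
  ]
}}

```text
clock: 15.87
tool_pos: [0.5713, -0.2347, 0.0449]
orientation: [-180.0, -0.0, -39.3]
force: [0.4, -0.3, -2.2]
opening: 0.0238
gripper_force: 30.0
```

Nudging (-2,-2), then lowering to touch.

Call:
{"name": "step_arm", "arguments": {
  "rows": [
    [1.0,[-1,-1,-1],[0,0,0]],
    [1.0,[-2,-2,-2],[0,0,0]],
    [1.0,[-2,-2,-3],[0,0,0]],
    [1.0,[-2,-2,-4],[0,0,0]],
    [1.0,[-2,-2,-5],[0,0,0]]
  ]
}}

```text
clock: 16.28
tool_pos: [0.5691, -0.2366, 0.0394]
orientation: [180.0, 0.0, -39.3]
force: [-0.1, -0.5, -2.3]
opening: 0.0238
gripper_force: 30.0
```

Call:
{"name": "step_arm", "arguments": {
  "rows": [
    [1.0,[0,0,-1],[0,0,0]],
    [1.0,[0,0,-1],[0,0,0]],
    [1.0,[0,0,-1],[0,0,0]],
    [1.0,[0,0,-1],[0,0,0]],
    [1.0,[0,0,-1],[0,0,0]]
  ]
}}

```text
clock: 16.7
tool_pos: [0.5694, -0.2364, 0.0388]
orientation: [-180.0, -0.0, -39.3]
force: [-1.1, 1.4, 3.6]
opening: 0.0242
gripper_force: 30.0
```

Call:
{"name": "step_arm", "arguments": {
  "rows": [
    [0.8,[0,0,0],[0,0,0]],
    [0.6,[0,0,0],[0,0,0]],
    [0.6,[0,0,0],[0,0,0]],
    [0.6,[0,0,0],[0,0,0]],
    [0.6,[0,0,0],[0,0,0]]
  ]
}}

```text
clock: 17.12
tool_pos: [0.5691, -0.2367, 0.0383]
orientation: [180.0, 0.0, -39.3]
force: [-0.9, 0.5, -0.3]
opening: 0.0346
gripper_force: 0.0
```

Call:
{"name": "step_arm", "arguments": {
  "rows": [
    [0.6,[0,0,10],[0,0,0]],
    [0.6,[0,0,30],[0,0,0]],
    [0.6,[0,0,60],[0,0,0]],
    [0.6,[0,0,100],[0,0,0]],
    [0.4,[0,10,131],[0,0,0.03]]
  ]
}}

```text
clock: 17.53
tool_pos: [0.5694, -0.2278, 0.1727]
orientation: [180.0, -0.1, -37.6]
force: [1.4, -0.7, 1.0]
opening: 0.0378
gripper_force: 0.0
```

Call:
{"name": "step_arm", "arguments": {
  "rows": [
    [0.3,[-6,30,0],[0,0,0.06]],
    [0.3,[-12,60,0],[0,0,0.12]],
    [0.3,[-18,95,0],[0,0,0.18]],
    [0.3,[-24,130,0],[0,0,0.24]],
    [0.3,[-30,165,0],[0,0,0.3]]
  ]
}}

```text
clock: 17.95
tool_pos: [0.5387, -0.0604, 0.1705]
orientation: [-180.0, -0.1, -20.3]
force: [1.2, 1.0, -0.6]
opening: 0.0612
gripper_force: 0.0
```

Call:
{"name": "step_arm", "arguments": {
  "rows": [
    [0.3,[-7,36,0],[0,0,0.06]],
    [0.3,[-14,72,0],[0,0,0.12]],
    [0.3,[-21,108,0],[0,0,0.18]],
    [0.3,[-28,144,0],[0,0,0.24]],
    [0.3,[-35,180,0],[0,0,0.3]]
  ]
}}

```text
clock: 18.37
tool_pos: [0.5036, 0.1201, 0.1706]
orientation: [-180.0, -0.1, -3.0]
force: [0.9, -0.6, -0.3]
opening: 0.0612
gripper_force: 0.0
```

Call:
{"name": "step_arm", "arguments": {
  "rows": [
    [0.3,[-7,36,0],[0,0,0.08]],
    [0.3,[-14,72,0],[0,0,0.16]],
    [0.3,[-21,108,0],[0,0,0.24]],
    [0.3,[-28,144,0],[0,0,0.32]],
    [0.3,[-35,170,0],[0,0,0.396]]
  ]
}}

```text
clock: 18.78
tool_pos: [0.4688, 0.2912, 0.1706]
orientation: [-180.0, -0.1, 19.8]
force: [0.8, 1.0, 0.6]
opening: 0.0612
gripper_force: 0.0
```

```bash
python3 chk.py 5
```

```text
[0.46865957 0.29199235 0.17028013]
lead 50 along 42.0 across 2.9
mid 35 along -46.7 across 3.0
lead 55 along -1.8 across 3.4
lead 51 along -45.7 across 2.9
```

View pics/c5.png

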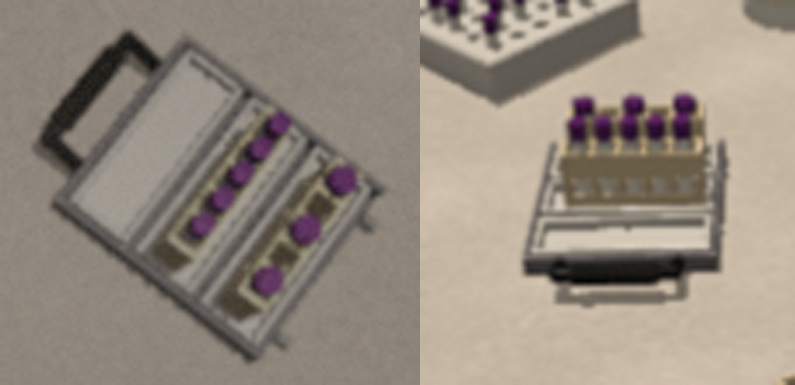

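Both racks stand flat in the right lanes, within about 3 mm of the centre. Now the part rack.

Call:
{"name": "step_arm", "arguments": {
  "rows": [
    [0.3,[-3,20,0],[0,0,0]],
    [0.3,[-5,36,0],[0,0,-0.005]],
    [0.3,[-5,37,-5],[0,0,-0.005]],
    [0.3,[-5,37,-20],[0,0,-0.005]],
    [0.3,[-5,37,-40],[0,0,-0.005]]
  ]
}}

```text
clock: 19.3
tool_pos: [0.465, 0.3259, 0.1309]
orientation: [-179.9, -0.2, 19.2]
force: [0.5, -1.1, -0.2]
opening: 0.0615
gripper_force: 0.0
```

Call:
{"name": "step_arm", "arguments": {
  "rows": [
    [0.3,[0,0,-20],[0,0,0]],
    [0.3,[0,0,-40],[0,0,0]],
    [0.3,[0,0,-60],[0,0,0]],
    [0.3,[0,0,-80],[0,0,0]],
    [0.3,[0,0,-90],[0,0,0]]
  ]
}}

```text
clock: 19.72
tool_pos: [0.4635, 0.3236, 0.0376]
orientation: [179.9, 0.1, 19.1]
force: [-0.1, -0.0, -0.5]
opening: 0.0612
gripper_force: 0.0
```

Call:
{"name": "step_arm", "arguments": {
  "rows": [
    [0.3,[0,0,-10],[0,0,0]],
    [0.3,[0,0,-10],[0,0,0]],
    [0.5,[0,0,-10],[0,0,0]],
    [0.6,[0,0,-10],[0,0,0]],
    [0.7,[0,0,-10],[0,0,0]]
  ]
}}

```text
clock: 20.13
tool_pos: [0.4647, 0.326, 0.0307]
orientation: [-179.9, -0.1, 19.2]
force: [-0.1, -1.1, 0.5]
opening: 0.047
gripper_force: 0.0
```

Call:
{"name": "step_arm", "arguments": {
  "rows": [
    [0.8,[0,0,0],[0,0,0]],
    [1.0,[0,0,0],[0,0,0]],
    [1.0,[0,0,0],[0,0,0]],
    [1.0,[0,0,0],[0,0,0]],
    [1.0,[0,0,0],[0,0,0]]
  ]
}}

```text
clock: 20.55
tool_pos: [0.4644, 0.3258, 0.03]
orientation: [-180.0, -0.0, 19.2]
force: [-1.8, -0.6, 3.0]
opening: 0.0241
gripper_force: 30.0
```

Call:
{"name": "step_arm", "arguments": {
  "rows": [
    [1.0,[0,0,5],[0,0,0]],
    [1.0,[0,0,20],[0,0,0]],
    [1.0,[0,0,45],[0,0,0]],
    [1.0,[0,0,75],[0,0,0]],
    [1.0,[0,0,105],[0,0,0]]
  ]
}}

```text
clock: 20.97
tool_pos: [0.4636, 0.3247, 0.1352]
orientation: [179.9, 0.1, 19.2]
force: [0.0, 0.9, -0.4]
opening: 0.0242
gripper_force: 30.0
```

Call:
{"name": "step_arm", "arguments": {
  "rows": [
    [1.0,[0,0,20],[0,0,0]],
    [1.0,[0,0,40],[0,0,0]],
    [1.0,[0,0,50],[0,0,0]],
    [1.0,[0,0,50],[0,0,0]],
    [1.0,[0,0,50],[0,0,0]]
  ]
}}

```text
clock: 21.38
tool_pos: [0.4639, 0.3253, 0.1841]
orientation: [-180.0, 0.0, 19.2]
force: [-0.7, -0.5, -2.3]
opening: 0.024
gripper_force: 30.0
```

Call:
{"name": "step_arm", "arguments": {
  "rows": [
    [1.0,[3,-10,0],[0,0,-0.02]],
    [1.0,[9,-32,0],[0,0,-0.06]],
    [1.0,[17,-62,0],[0,0,-0.12]],
    [1.0,[26,-94,0],[0,0,-0.18]],
    [1.0,[35,-126,0],[0,0,-0.24]]
  ]
}}

```text
clock: 21.8
tool_pos: [0.4984, 0.1974, 0.1827]
orientation: [179.9, 0.2, 5.3]
force: [0.5, -0.0, -1.2]
opening: 0.0242
gripper_force: 30.0
```

Call:
{"name": "step_arm", "arguments": {
  "rows": [
    [1.0,[9,-33,0],[0,0,-0.06]],
    [1.0,[18,-66,0],[0,0,-0.12]],
    [1.0,[27,-99,0],[0,0,-0.18]],
    [1.0,[36,-132,0],[0,0,-0.24]],
    [1.0,[45,-165,0],[0,0,-0.3]]
  ]
}}

```text
clock: 22.22
tool_pos: [0.5433, 0.032, 0.1828]
orientation: [179.9, 0.1, -12.0]
force: [1.1, 0.3, -1.0]
opening: 0.0238
gripper_force: 30.0
```

Call:
{"name": "step_arm", "arguments": {
  "rows": [
    [1.0,[9,-33,0],[0,0,-0.06]],
    [1.0,[18,-66,0],[0,0,-0.12]],
    [1.0,[27,-99,0],[0,0,-0.18]],
    [1.0,[36,-132,0],[0,0,-0.24]],
    [1.0,[44,-160,0],[0,0,-0.3]]
  ]
}}

```text
clock: 22.63
tool_pos: [0.5872, -0.1282, 0.1825]
orientation: [179.9, 0.2, -29.2]
force: [0.9, 1.0, -0.8]
opening: 0.0242
gripper_force: 30.0
```

Call:
{"name": "step_arm", "arguments": {
  "rows": [
    [1.0,[7,-25,0],[0,0,-0.06]],
    [1.0,[13,-48,0],[0,0,-0.11]],
    [1.0,[18,-62,0],[0,0,-0.16]],
    [1.0,[19,-67,0],[0,0,-0.181]],
    [1.0,[19,-67,0],[0,0,-0.181]]
  ]
}}

```text
clock: 23.05
tool_pos: [0.6061, -0.1939, 0.1823]
orientation: [179.9, 0.2, -39.5]
force: [-0.5, 1.2, -1.5]
opening: 0.0235
gripper_force: 30.0
```

Call:
{"name": "step_arm", "arguments": {
  "rows": [
    [1.0,[0,0,-10],[0,0,0]],
    [1.0,[0,0,-35],[0,0,0]],
    [1.0,[0,0,-65],[0,0,0]],
    [1.0,[0,0,-90],[0,0,0]],
    [1.0,[0,0,-105],[0,0,0]]
  ]
}}

```text
clock: 23.47
tool_pos: [0.6047, -0.1909, 0.0757]
orientation: [179.9, 0.2, -39.2]
force: [-0.1, -0.1, -0.9]
opening: 0.0239
gripper_force: 30.0
```

Call:
{"name": "step_arm", "arguments": {
  "rows": [
    [1.0,[0,0,-7],[0,0,0]],
    [1.0,[0,0,-14],[0,0,0]],
    [1.0,[0,0,-20],[0,0,0]],
    [1.0,[0,0,-20],[0,0,0]],
    [1.0,[0,0,-20],[0,0,0]]
  ]
}}

```text
clock: 23.88
tool_pos: [0.6075, -0.1924, 0.0601]
orientation: [-180.0, -0.0, -39.3]
force: [-0.1, 0.0, -1.5]
opening: 0.0239
gripper_force: 30.0
```

Call:
{"name": "step_arm", "arguments": {
  "rows": [
    [1.0,[0,-1,-5],[0,0,0]],
    [1.0,[0,-1,-10],[0,0,0]],
    [1.0,[0,-1,-15],[0,0,0]],
    [1.0,[0,-1,-18],[0,0,0]],
    [1.0,[0,-1,-20],[0,0,0]]
  ]
}}

```text
clock: 24.3
tool_pos: [0.6069, -0.1936, 0.0389]
orientation: [180.0, 0.0, -39.3]
force: [-0.9, 3.1, 7.8]
opening: 0.0237
gripper_force: 30.0
```

Call:
{"name": "step_arm", "arguments": {
  "rows": [
    [1.0,[0,0,0],[0,0,0]],
    [1.0,[0,0,-1],[0,0,0]],
    [1.0,[0,0,-1],[0,0,0]],
    [1.0,[0,0,-1],[0,0,0]],
    [1.0,[0,0,-1],[0,0,0]]
  ]
}}

```text
clock: 24.72
tool_pos: [0.6074, -0.1936, 0.0388]
orientation: [-180.0, -0.0, -39.3]
force: [0.2, 1.2, 0.6]
opening: 0.0242
gripper_force: 30.0
```

Call:
{"name": "step_arm", "arguments": {
  "rows": [
    [0.8,[0,0,0],[0,0,0]],
    [0.6,[0,0,0],[0,0,0]],
    [0.6,[0,0,0],[0,0,0]],
    [0.6,[0,0,0],[0,0,0]],
    [0.6,[0,0,0],[0,0,0]]
  ]
}}

```text
clock: 25.13
tool_pos: [0.6071, -0.1936, 0.0385]
orientation: [180.0, 0.0, -39.3]
force: [0.2, 0.3, -0.7]
opening: 0.035
gripper_force: 0.0
```

Call:
{"name": "step_arm", "arguments": {
  "rows": [
    [0.6,[0,0,10],[0,0,0]],
    [0.6,[0,0,30],[0,0,0]],
    [0.6,[0,0,60],[0,0,0]],
    [0.6,[0,0,100],[0,0,0]],
    [0.6,[0,0,140],[0,0,0]]
  ]
}}

```text
clock: 25.55
tool_pos: [0.6064, -0.1936, 0.1802]
orientation: [179.9, 0.1, -39.3]
force: [1.7, 0.7, 0.3]
opening: 0.0347
gripper_force: 0.0
```

Call:
{"name": "step_arm", "arguments": {
  "rows": [
    [0.6,[-5,35,5],[0,0,0.06]],
    [0.6,[-10,70,10],[0,0,0.12]],
    [0.6,[-15,105,10],[0,0,0.18]],
    [0.6,[-20,140,10],[0,0,0.24]],
    [0.6,[-25,175,10],[0,0,0.3]]
  ]
}}

```text
clock: 25.97
tool_pos: [0.5817, -0.0172, 0.1898]
orientation: [-180.0, -0.1, -22.0]
force: [0.9, 0.5, -0.4]
opening: 0.035
gripper_force: 0.0
```

Call:
{"name": "step_arm", "arguments": {
  "rows": [
    [0.6,[0,35,0],[0,0,0.06]],
    [0.6,[0,70,0],[0,0,0.12]],
    [0.6,[0,105,0],[0,0,0.18]],
    [0.6,[0,140,0],[0,0,0.24]],
    [0.6,[0,175,0],[0,0,0.3]]
  ]
}}

```text
clock: 26.38
tool_pos: [0.5819, 0.1581, 0.1897]
orientation: [-180.0, -0.1, -4.7]
force: [1.0, 0.2, 0.1]
opening: 0.0352
gripper_force: 0.0
```

Call:
{"name": "step_arm", "arguments": {
  "rows": [
    [0.6,[0,35,0],[0,0,0]],
    [0.6,[0,70,0],[0,0,0]],
    [0.6,[0,80,0],[0,0,0]],
    [0.6,[0,80,0],[0,0,0]],
    [0.6,[0,80,0],[0,0,0]]
  ]
}}

```text
clock: 26.8
tool_pos: [0.5819, 0.2368, 0.1889]
orientation: [180.0, 0.0, -4.8]
force: [-0.4, -0.4, 0.2]
opening: 0.0351
gripper_force: 0.0
```

```bash
python3 chk.py 6
```

```text
[0.582099   0.23556811 0.18889722]
handle 74 along -31.3 across 1.8
lead 50 along 41.5 across 2.7
lead 55 along -1.7 across 3.1
lead 50 along -45.7 across 3.1
```

View pics/c6.png

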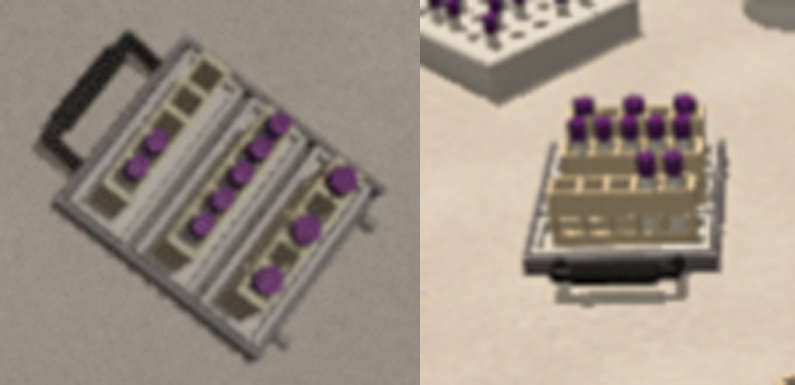

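All three racks stand flat and central in their lanes, and the gripper is clear. Handing in.

```bash
python3 -c "
from plant import ctrl
print(ctrl.close_job())"
```

```text
the job is handed in; nothing more can be done
None
```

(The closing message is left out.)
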